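# Shuttle a chip box to the third gap of the sample magazine and push it home

### The job

Run a fingertip along the sample magazine's guide rail, pushing the shuttle by its blue lug to the right with the chip box riding in it, and stop it squarely in front of the third gap: the third empty bay counted from the rail's red-stop end on your left, skipping the bays that already hold a box. Then push the box straight off the shuttle into that bay until it is fully home against the back. Only push: lift nothing, and leave the two filed boxes and the things on the desk where they are.

Things in the scene. Friction and masses are not known exactly. Their poses are not given: they have to be found in the camera images.
- magazine: fixed grey base 134 x 404 mm with a guide rail in front and six bays at 64 mm pitch behind. Origin on the desk below the middle of the row of bay mouths; x away from the robot into the bays, y left along the row, z up. Base top 14, rear beam top 54 mm above the desk; rail at x = -35 mm. Which bay stands where, and so which places are full, differs each time
- shuttle: sliding tray on the rail; origin in the centre of its dark deck's top, 26 mm above the desk (1 mm above the bay floors), at the magazine's x = -36 mm; axes as the magazine's. Deck 62 mm deep by 63 wide, open towards the bays (rear edge 5 mm before the mouths); side walls 10 mm high, 57 mm apart; a front lip 4 mm high at x = -28 to -31 mm, over which a finger passes
- push_lug (a point): middle of the outer (left) face of the shuttle's left blue push lug, 39 mm above the desk. A fingertip pushing to the right here slides the shuttle along the rail against about 1.2 N of friction; it stays where it is left. It starts near the rail's left end. Each lug is 18 mm wide in x, its top 29 mm above the deck; the right lug's outer face is 79 mm further right
- rail_left (a point): top of the red stop at the left end of the guide rail, 26 mm above the desk, where the counting starts; the stop is 24 x 8 mm
- chip_box: clear plastic chip box with foam in it, lid shut, 46 x 52 x 19 mm, about 45 g, starts in the shuttle, front (-x) to the robot. Origin at the centre of its underside; front face at x = -24 mm (a small tab to -25), back at +23 mm. When home, its origin is 23 to 24 mm inside the bay mouth and its front about flush with the mouth; as it lies in the shuttle its origin is near the deck's centre
- bay_a: one of six identical grey bays with black floors in a row at the back of the magazine, empty at the start. Origin on the bay floor (25 mm above the desk) in the middle of its mouth; x into the bay, y left along the row, z up. Clear width 57 mm, side walls 14 mm high with lips flared to about 60 mm at the mouth, back stop 47 mm in from the mouth
- bay_b: one of six identical grey bays with black floors in a row at the back of the magazine, empty at the start. Origin on the bay floor (25 mm above the desk) in the middle of its mouth; x into the bay, y left along the row, z up. Clear width 57 mm, side walls 14 mm high with lips flared to about 60 mm at the mouth, back stop 47 mm in from the mouth
- bay_c: one of six identical grey bays with black floors in a row at the back of the magazine, empty at the start. Origin on the bay floor (25 mm above the desk) in the middle of its mouth; x into the bay, y left along the row, z up. Clear width 57 mm, side walls 14 mm high with lips flared to about 60 mm at the mouth, back stop 47 mm in from the mouth
- bay_d: one of six identical grey bays with black floors in a row at the back of the magazine, empty at the start. Origin on the bay floor (25 mm above the desk) in the middle of its mouth; x into the bay, y left along the row, z up. Clear width 57 mm, side walls 14 mm high with lips flared to about 60 mm at the mouth, back stop 47 mm in from the mouth
- bay_e: one of six identical grey bays with black floors in a row at the back of the magazine, already holding a chip box. Origin on the bay floor (25 mm above the desk) in the middle of its mouth; x into the bay, y left along the row, z up. Clear width 57 mm, side walls 14 mm high with lips flared to about 60 mm at the mouth, back stop 47 mm in from the mouth
- bay_f: one of six identical grey bays with black floors in a row at the back of the magazine, already holding a chip box. Origin on the bay floor (25 mm above the desk) in the middle of its mouth; x into the bay, y left along the row, z up. Clear width 57 mm, side walls 14 mm high with lips flared to about 60 mm at the mouth, back stop 47 mm in from the mouth
- filed_box_1: a chip box like the other, already filed in bay_e; origin at the centre of its underside
- filed_box_2: a chip box like the other, already filed in bay_f; origin at the centre of its underside
- wipe_case: flat black case, 68 x 105 x 12 mm, lying on the desk as a bystander; origin at the centre of its underside
- petri_dish: clear round dish, 57 mm across and 13 mm high, a bystander on the desk; origin at the centre of its underside
- marker: black felt marker with a white band, 131 mm long along its y axis, 18 mm thick, a bystander on the desk; origin at the centre of its underside
- usb_stick: blue memory stick, 18 x 49 x 9 mm, a bystander on the desk; origin at the centre of its underside
Mind the look-alikes: they are no part of the job. Leave any orange or yellow look-alike of the chip_box alone.

How it is judged:
By the outcome, as a careful person would: the job done as asked, in the order asked, and still so for the second after the job is handed in, with the robot touching nothing.
It also fails if it takes over 54 s, if anything falls off the work surface, if the arm or the gripper's body presses on something with over 40 N, if the wrist force passes 120 N, or if a joint passes its speed limit or range.

### The arm

A 7-joint arm with a two-finger parallel gripper is mounted at the origin on a cart in front of the work surface, level with it; the furniture and walls round the work are solid. World frame = base frame: x ahead of the robot, y to its left, z up, the work surface at z = 0. Lengths are in m, angles in rad, forces in N, time in s.
With the tool pointing down it reaches from about 0.425 to 0.95 m from the base axis. Payload 4.7 kg.
Tool frame: the origin (TCP) lies on the centre line of the jaws, within the pads' length; the fingertips stand 22 mm ahead of it and the grasp point (between the pads) lies 3 mm ahead of it; z points along the fingers, y is the line along which they close (so a half turn about z gives the same grasp; the last joint's range is limited). The gripper opens to 87 mm and grips with 3 to 60 N. Pads are 19 mm wide; open, the fingers measure 117 mm over their backs; the gripper's body (75 mm by 190 mm) begins 51 mm behind the grasp point.
Start: joints at [-1.362, 0.469, -0.049, 1.532, 0.024, 1.141, -0.082], TCP at [0.159, 0.656, 0.245] pointing down, gripper open.
Joint ranges: [-2.59, 2.59], [-0.33, 1.99], [-1.39, 1.29], [0.1, 2.45], [-1.04, 4.18], [0.21, 1.99], [-2.66, 2.66]. Speed limits (rad/s): [2.57, 2.57, 3.14, 3.14, 3.14, 3.14, 3.14].

### API

Orientations are given as [roll, pitch, yaw] about the fixed x, y, z axes, in that order (R = Rz(yaw) Ry(pitch) Rx(roll)).
In Python, from bench import get_obs, eyes, ticket gives the robot as it stands.
- The arm moves only by the shell command python3 -m handwheel 'ROWS' [FORCE]. ROWS is JSON, one flat list of numbers, 5 for each row, row after row: the shift along the tool's x, y, z as a fraction of full scale, then the turn about the tool's z as a fraction of full scale, then the closure, from -1 (fully open) to 1 (shut), so that 0 is half open. A call has 1 to 8 rows; each row shifts and turns the commanded pose from where the row before left it, along the tool's axes as they then stand; what a row does not reach is not made up. Full scale, the value 1, is 12 cm for a shift and 1.5 rad for a turn. A row lasts 1/12 s, in which the tool goes at most 41.7 mm and 7.16 degrees, less where a joint would pass 70% of its speed; a pose out of reach is approached as far as the arm can. A call with a number of a shift or a turn outside -1 to 1 is refused whole. A call with a gripper value outside its range is refused whole. The fingers move at their own pace and stop on an object; FORCE is the grip in N (left out, the last holds). Time passes only in rows, so rows that do not move let the fingers close. It gives the time, the measured TCP pose, the force, the opening and the grip force at its end, in the units of the state.
- get_obs(): the state, without advancing time (a new reading comes with each control period).
- eyes.grab_frame(name): name is "scene" or "top"; returns a dict with "img" (400x640x3 uint8, red, green, blue), "z_map" (400x640 float32, m along the optical axis (not along the pixel's ray), 0 where there is no reading), "vertical_fov" (degrees; the focal length in pixels is half the picture's height over the tangent of half this angle, whatever the lens; pixels are square), "cx", "cy" (the principal point, pixels), "eye" and "orientation" of the camera in the world. Camera axes: x right, y down, z forward; pixel columns grow to the right and rows downward; lengths in m; the calibration is good to about 2 mm. A picture is of the moment at which its call begins.
- ticket.hand_in(): hands the job in; it is judged then, once.
Trained networks look in a picture, given as the dict that the camera call returned (one of the last four; its "shot" number tells which), for a name from the list of things; names that differ only in an ending like _2 or _b are one class to them, and where a whole thing is asked for, a point or a joint stands for the part that bears it (a point fixed in the world has none). Each returns a list of dicts, best first, with "score" (0 to 1); they miss things now and then, are a little off and sometimes report something else, mostly with a low value. They report only what shows in the picture. A call takes as long as a camera call. They do not tell look-alikes from the thing itself.
- eyes.cut_out(picture, name): "mask" (400x640 bool, what is visible of it).
- eyes.tip_of(picture, name): "xyz" ([x, y, z] in m, in the coordinates of the camera as it stood for that picture, good to about 4 mm: a listed point, or the origin of a listed thing).
The state is a dict: "clock": time; "qpos": joint angles; "dq": joint speeds; "effort": joint torques, N m; "position": TCP position; "orientation": TCP orientation; "wrist_force": force on the tool from outside, world axes, zero at the start; "ft_torque": the same for the moment, N m; "width": opening from 0.0 (shut) to 1.0 (fully open); "grasp_force": force on a finger pad.
Only numpy, scipy, OpenCV 4.12 (cv2) and the standard library are available. Lean on these libraries where they do the work, as an engineer would, in place of code of your own. Each camera call takes 0.05 s, during which the arm holds its last target. There are 200 camera calls.

## Working session

There is one attempt and no reset: what is moved stays moved. The work goes in short steps, Python scripts to look and compute and a shell command to move; the robot and the scene stay as the last step left them, time stands still between calls to the robot, and variables do not carry over. Pictures are saved under pics/ and viewed, at most 10 in all, crops included, and the job is handed in when it is done.

```bash
mkdir -p pics
cat > h.py <<'E'
import numpy as np, cv2
from scipy.spatial.transform import Rotation as R
from bench import get_obs, eyes, ticket
def cam(p):
    o=np.array(p["orientation"],float)
    M=o if o.shape==(3,3) else (R.from_euler('xyz',o).as_matrix() if o.size==3 else R.from_quat(o).as_matrix())
    f=200/np.tan(np.radians(p["vertical_fov"])/2)
    return M,np.array(p["eye"]),f
def w(p,xyz):
    M,e,f=cam(p); return M@np.array(xyz)+e
def px(p,X):
    M,e,f=cam(p); c=M.T@(np.array(X)-e); return c[:2]/c[2]*f+[p["cx"],p["cy"]]
def cloud(p):
    M,e,f=cam(p); v,u=np.mgrid[:400,:640]; z=p["z_map"]
    c=np.stack([(u-p["cx"])/f*z,(v-p["cy"])/f*z,z],-1); return c@M.T+e
def save(p,n): cv2.imwrite(f"pics/{n}.png",p["img"][:,:,::-1])
E
python3 - <<'E'
from h import *
np.set_printoptions(precision=4,suppress=True)
print(get_obs())
for n in("scene","top"):
    p=eyes.grab_frame(n); save(p,n+"1"); print(n,p["eye"],p["orientation"],p["vertical_fov"])
    for k in("magazine","shuttle","push_lug","rail_left","chip_box","bay_a","filed_box_1"):
        for d in eyes.tip_of(p,k)[:8]:
            X=w(p,d["xyz"]); print(k,round(d["score"],2),X,px(p,X).round())
E
```

```text
{'clock': 0.0, 'qpos': array([-1.3619,  0.4694, -0.0486,  1.5337,  0.0241,  1.141 , -0.0823]), 'dq': array([ 0.    ,  0.0008, -0.0012, -0.0006,  0.0007, -0.0012,  0.0005]), 'effort': array([ -0.0002, -50.7965,  -0.081 , -23.617 ,  -0.0615,   0.0379,
         0.0002]), 'position': array([0.1589, 0.6555, 0.2435]), 'orientation': array([-3.1397,  0.0001,  2.9038]), 'wrist_force': array([-0.0306, -0.6191, -1.1585]), 'ft_torque': array([-0.0477,  0.0094, -0.0305]), 'grasp_force': 0.0, 'width': 0.9992969140819286}
scene [-0.4272 -0.4702  0.9662] [-2.2829 -0.0074 -1.1001] 54.58818112030203
magazine 0.68 [ 0.5713 -0.0789  0.0036] [347. 207.]
shuttle 0.55 [0.5138 0.051  0.0238] [308. 202.]
shuttle 0.51 [0.5036 0.0918 0.0427] [297. 196.]
push_lug 0.64 [0.5023 0.0909 0.0415] [297. 197.]
push_lug 0.6 [ 0.5726 -0.0762  0.0008] [346. 207.]
rail_left 0.87 [0.5043 0.1144 0.0275] [292. 197.]
rail_left 0.24 [ 0.6015 -0.2295  0.0285] [389. 210.]
rail_left 0.18 [0.5623 0.0826 0.0244] [307. 192.]
chip_box 0.7 [0.3754 0.0922 0.0003] [280. 226.]
chip_box 0.65 [ 0.3924 -0.0694 -0.0003] [323. 238.]
chip_box 
[... 964 characters left out ...]
ip_box 0.84 [ 0.3923 -0.0693 -0.0002] [343. 242.]
chip_box 0.8 [ 0.3696  0.0981 -0.0024] [288. 251.]
chip_box 0.71 [0.5083 0.0546 0.0269] [301. 205.]
chip_box 0.68 [0.6477 0.2264 0.0005] [247. 163.]
chip_box 0.67 [ 0.49    0.2163 -0.0013] [250. 212.]
bay_a 0.93 [ 0.6    -0.2324  0.0233] [394. 173.]
bay_a 0.85 [0.5557 0.0212 0.0216] [312. 189.]
bay_a 0.82 [ 0.5691 -0.046   0.0225] [334. 184.]
bay_a 0.76 [ 0.5755 -0.1087  0.0278] [354. 182.]
bay_a 0.65 [0.543  0.0817 0.0298] [292. 193.]
bay_a 0.55 [ 0.5911 -0.1714  0.0236] [375. 177.]
filed_box_1 0.65 [ 0.5246 -0.3946  0.0015] [446. 198.]
filed_box_1 0.62 [0.5664 0.0864 0.0252] [291. 186.]
filed_box_1 0.52 [ 0.61   -0.1706  0.0232] [374. 171.]
```

Run:
```python
from h import *
np.set_printoptions(precision=4,suppress=True)
p=eyes.grab_frame("top")
cv2.imwrite("pics/topcrop.png",cv2.resize(p["img"][140:270,230:460],None,fx=3.4,fy=3.4,interpolation=cv2.INTER_CUBIC)[:,:,::-1])
# bay row fit
B=[];
for n in("top","scene")*3:
    q=eyes.grab_frame(n)
    B+=[w(q,d["xyz"])[:2] for d in eyes.tip_of(q,"bay_a")[:6]]
    for k in("magazine","shuttle","push_lug"):
        print(n,k,w(q,eyes.tip_of(q,k)[0]["xyz"]) if eyes.tip_of(q,k) else None)
B=np.array(B); 
# fit: origin+ k*0.064*dir
from scipy.optimize import least_squares
k=np.round((B[:,1]+.0745)/.0622-.5)+.5
r=least_squares(lambda a:(np.c_[a[0]-np.sin(a[2])*k*.064,a[1]+np.cos(a[2])*k*.064]-B).ravel(),[.57,-.075,-.2],loss='soft_l1',f_scale=.003)
print(sorted(set(k)),r.x,np.abs(r.fun).max())
```

```text
top magazine [ 0.5744 -0.0775  0.0012]
top shuttle [0.5079 0.0554 0.0257]
top push_lug [0.5006 0.0939 0.0343]
scene magazine [ 0.5697 -0.0774  0.0002]
scene shuttle [ 0.5316  0.3355 -0.002 ]
scene push_lug [0.5035 0.0936 0.039 ]
top magazine [ 0.5729 -0.0738  0.0027]
top shuttle [0.5102 0.0547 0.0288]
top push_lug [0.5001 0.0948 0.0356]
scene magazine [ 0.568  -0.0784 -0.    ]
scene shuttle [0.5161 0.0495 0.0222]
scene push_lug [0.5041 0.0935 0.0421]
top magazine [ 0.6107 -0.169   0.0255]
top shuttle [0.5115 0.0538 0.0283]
top push_lug None
scene magazine [ 0.57   -0.0775  0.0035]
scene shuttle [0.5125 0.0531 0.0226]
scene push_lug [0.5052 0.0946 0.0413]
[np.float64(-5.5), np.float64(-2.5), np.float64(-1.5), np.float64(-0.5), np.float64(0.5), np.float64(1.5), np.float64(2.5)] [ 0.5736 -0.0753  0.1772] 0.2099244833660301
```

View pics/topcrop.png

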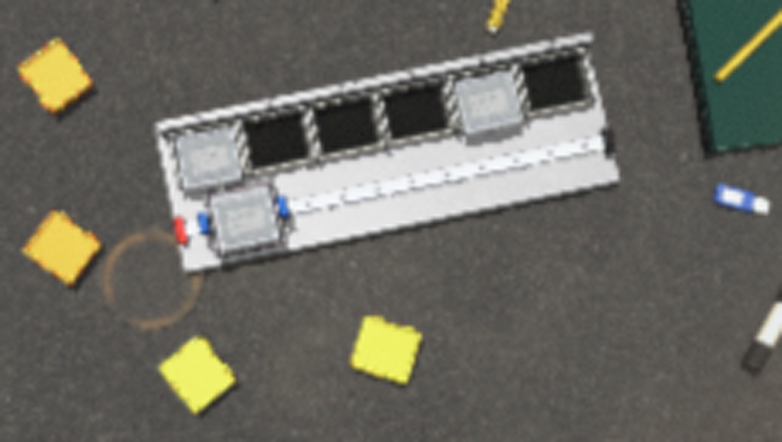

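View pics/scene1.png

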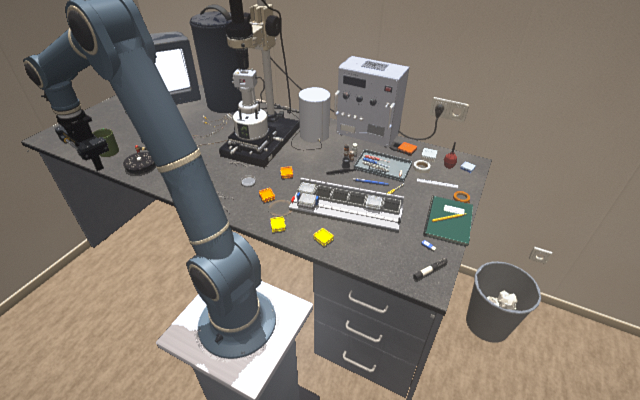

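Gaps in the crop, counted from the red stop at (180,230): filled (208,155), gap 1 (277,140), gap 2 (345,125), gap 3 (417,110), filled (490,103), gap 4 (555,82). The target is therefore (417,110). There are five possible boxes on the desk or shuttle. The orange ones at (55,75) and (62,247) and the yellow ones at (197,375) and (387,350) are look-alikes. The clear one in the shuttle, between the blue lugs at (247,218), is the chip box.

```bash
cat >> h.py <<'E'
def blue(p,zt=.055,lo=(100,110,40),hi=(125,255,255),box=None):
    """blue lug blobs: pixel centroid -> world at lug height plane"""
    m=cv2.inRange(cv2.cvtColor(p["img"],cv2.COLOR_RGB2HSV),lo,hi)
    n,_,st,c=cv2.connectedComponentsWithStats(m); M,e,f=cam(p); o=[]
    for i in range(1,n):
        d=M@np.array([(c[i][0]-p["cx"])/f,(c[i][1]-p["cy"])/f,1]); X=e+d*(zt-e[2])/d[2]
        if .4<X[0]<.68 and -.32<X[1]<.16: o.append((st[i][4],c[i].round(1),X))
    return o
E
python3 - <<'E'
from h import *
from scipy.optimize import least_squares
np.set_printoptions(precision=4,suppress=True)
F={"top":[], "scene":[]}
for n in("top","scene"):
    B=[]
    for i in range(8):
        q=eyes.grab_frame(n)
        for d in eyes.tip_of(q,"bay_a")[:7]:
            X=w(q,d["xyz"])
            if .52<X[0]<.63 and -.26<X[1]<.12:B.append(X[:2])
    B=np.array(B);k=np.round((B[:,1]+.0745)/.0622-.5)+.5
    r=least_squares(lambda a:(np.c_[a[0]-np.sin(a[2])*k*.064,a[1]+np.cos(a[2])*k*.064]-B).ravel(),[.57,-.075,.2],loss='soft_l1',f_scale=.002)
    print(n,r.x,len(B),np.abs(r.fun).mean())
    C=cloud(q).reshape(-1,3)
    s=C[(C[:,2]>.009)&(C[:,2]<.07)&(C[:,0]>.44)&(C[:,0]<.68)&(C[:,1]>-.3)&(C[:,1]<.15)]
    print(cv2.minAreaRect((s[:,:2]*1000).astype(np.float32)))
    b=s[(s[:,2]>.049)&(s[:,2]<.06)]; a=np.polyfit(b[:,1],b[:,0],1); print("beam yaw",-np.arctan(a[0]),len(b))
    print(blue(q))
E
```

```text
top [ 0.5735 -0.075   0.1819] 45 0.0018613357380988617
((568.0970458984375, -76.75131225585938), (133.46221923828125, 403.5070495605469), 10.8350191116333)
beam yaw 0.26827437306343627 395
[(np.int32(15), array([312.5, 200.3]), array([0.5171, 0.0205, 0.055 ])), (np.int32(12), array([289.7, 205.4]), array([0.5032, 0.0888, 0.055 ]))]
scene [ 0.5743 -0.0758  0.1756] 49 0.002229611799826278
((567.2024536132812, -77.16000366210938), (139.98550415039062, 402.9565124511719), 11.000455856323242)
beam yaw 0.27716879810480227 313
[(np.int32(4), array([356.8, 179.8]), array([ 0.6794, -0.0698,  0.055 ])), (np.int32(12), array([298.1, 194.4]), array([0.5005, 0.0861, 0.055 ])), (np.int32(9), array([316.7, 197.4]), array([0.5166, 0.0182, 0.055 ]))]
```

```bash
cat >> h.py <<'E'
O=np.array([.5738,-.0756]); Y=.187
Rm=np.array([[np.cos(Y),-np.sin(Y)],[np.sin(Y),np.cos(Y)]])
def mag(X): return Rm.T@(np.array(X)[:2]-O)
def togo(mx,my,z):
    o=get_obs(); T=R.from_euler('xyz',o["orientation"]).as_matrix()
    g=np.r_[O+Rm@[mx,my],z]; d=T.T@(g-o["position"])
    print("clock",o["clock"],"mag",mag(o["position"]),"z",o["position"][2],"rpy",o["orientation"],"F",o["wrist_force"],"w",o["width"])
    print("goal",g,"tool shift",d,"scale",d/.12)
E
python3 -m handwheel '[0,0,0,-0.071,1, 0,0,0,-0.071,1, 0,0,0,-0.071,1, 0,0,0,-0.071,1, 0,0,0,0,1]'
python3 - <<'E'
from h import *
np.set_printoptions(precision=4,suppress=True)
togo(-.036,.235,.2435)
p=eyes.grab_frame("scene");C=cloud(p).reshape(-1,3)
a=np.array([.159,.656]);b=np.array([.495,.149]);d=(b-a)/np.linalg.norm(b-a)
for t in np.arange(.1,.65,.05):
    c=a+d*t; m=(np.hypot(*(C[:,:2]-c).T)<.13)&(C[:,2]<1); print(round(t,2),np.percentile(C[m,2],[50,95,100]) if m.any() else None)
E
```

```text
clock: 5.22
position: [0.159, 0.656, 0.2446]
orientation: [3.141, -0.0, -2.952]
wrist_force: [0.3, -0.2, -0.3]
width: 0.702
grasp_force: 0.0
clock 5.2167 mag [-0.2715  0.796 ] z 0.2445703877629657 rpy [ 3.1414 -0.0003 -2.9517] F [ 0.3227 -0.1665 -0.2593] w 0.7017784572301916
goal [0.4947 0.1486 0.2435] tool shift [-0.2339 -0.5616  0.0009] scale [-1.9493 -4.6802  0.0074]
0.1 [0.4033 0.5948 0.6555]
0.15 [0.3444 0.5653 0.6555]
0.2 [0.0028 0.3376 0.5733]
0.25 [-0.0016  0.0031  0.0066]
0.3 [0.0006 0.0045 0.0079]
0.35 [0.0007 0.0043 0.0079]
0.4 [0.0006 0.0044 0.0234]
0.45 [0.0008 0.0178 0.0266]
0.5 [0.0009 0.0167 0.0266]
0.55 [0.0011 0.0224 0.0565]
0.6 [0.0016 0.0463 0.059 ]
```

```bash
python3 -m handwheel '[-0.13,-0.312,0,0,1, -0.13,-0.312,0,0,1, -0.13,-0.312,0,0,1, -0.13,-0.312,0,0,1, -0.13,-0.312,0,0,1, -0.13,-0.312,0,0,1, -0.13,-0.312,0,0,1]'
python3 -m handwheel '[-0.13,-0.312,0,0,1, -0.13,-0.312,0,0,1, -0.13,-0.312,0,0,1, -0.13,-0.312,0,0,1, -0.13,-0.312,0,0,1, -0.13,-0.312,0,0,1, -0.13,-0.312,0,0,1, 0,0,0,0,1]'
python3 - <<'E'
from h import *
np.set_printoptions(precision=4,suppress=True)
togo(-.036,.235,.056)
E
```

```text
clock: 5.85
position: [0.3161, 0.4173, 0.2448]
orientation: [3.141, 0.0, -2.956]
wrist_force: [0.4, 0.1, 0.5]
width: 0.122
grasp_force: 0.0
clock: 6.52
position: [0.476, 0.1735, 0.2451]
orientation: [-3.138, 0.003, -2.969]
wrist_force: [0.2, 0.4, 0.3]
width: 0.009
grasp_force: 0.0
clock 6.5167 mag [-0.0498  0.263 ] z 0.245115739122939 rpy [-3.1378  0.0028 -2.9695] F [0.1911 0.3831 0.3458] w 0.008953740824546808
goal [0.4947 0.1486 0.056 ] tool shift [-0.0136 -0.027   0.1893] scale [-0.1137 -0.2252  1.5772]
```

```bash
python3 -m handwheel '[0,0,0,0,1, 0,0,0,0,1]'
python3 - <<'E'
from h import *
np.set_printoptions(precision=4,suppress=True)
togo(-.036,.235,.056)
E
```

```text
clock: 6.68
position: [0.4714, 0.1825, 0.2446]
orientation: [3.141, 0.0, -2.955]
wrist_force: [0.3, 0.2, 0.3]
width: 0.005
grasp_force: 0.0
clock 6.6833 mag [-0.0527  0.2726] z 0.2446161073219718 rpy [ 3.1408  0.     -2.9552] F [0.2763 0.2111 0.2628] w 0.004591335419136704
goal [0.4947 0.1486 0.056 ] tool shift [-0.0167 -0.0377  0.1886] scale [-0.1391 -0.3145  1.5715]
```

```bash
python3 -m handwheel '[-0.07,-0.157,0,0,1, -0.07,-0.157,0,0,1, 0,0,0.31,0,1, 0,0,0.31,0,1, 0,0,0.31,0,1, 0,0,0.31,0,1, 0,0,0.31,0,1, 0,0,0,0,1]'
python3 -m handwheel '[0,0,0,0,1, 0,0,0,0,1]'
python3 - <<'E'
from h import *
np.set_printoptions(precision=4,suppress=True)
togo(-.036,.235,.056)
E
```

```text
clock: 7.35
position: [0.4895, 0.1487, 0.0525]
orientation: [-3.14, -0.014, -2.951]
wrist_force: [-1.2, -0.1, -0.4]
width: -0.0
grasp_force: 0.0
clock: 7.52
position: [0.496, 0.1496, 0.0601]
orientation: [3.141, 0.002, -2.952]
wrist_force: [0.6, 0.2, 0.2]
width: 0.006
grasp_force: 0.0
clock 7.5167 mag [-0.0346  0.2357] z 0.06013751925903748 rpy [ 3.1406  0.0024 -2.9521] F [0.5865 0.186  0.2324] w 0.005779118431070511
goal [0.4947 0.1486 0.056 ] tool shift [ 0.0015 -0.0007  0.0041] scale [ 0.0122 -0.0062  0.0344]
```

```bash
python3 -m handwheel '[0.01,-0.1,0.03,0,1, 0,-0.1,0,0,1, 0,-0.06,0,0,1, 0,-0.06,0,0,1, 0,-0.06,0,0,1, 0,-0.06,0,0,1, 0,-0.06,0,0,1, 0,0,0,0,1]'
python3 - <<'E'
from h import *
np.set_printoptions(precision=4,suppress=True)
togo(-.036,.0225,.056)
p=eyes.grab_frame("top");print(blue(p));cv2.imwrite("pics/t2.png",cv2.resize(p["img"][140:270,230:460],None,fx=3.4,fy=3.4,interpolation=cv2.INTER_CUBIC)[:,:,::-1])
E
```

```text
clock: 8.18
position: [0.5057, 0.0872, 0.0551]
orientation: [-3.141, 0.001, -2.956]
wrist_force: [-0.3, 0.2, 0.0]
width: 0.002
grasp_force: 0.0
clock 8.1833 mag [-0.0366  0.1726] z 0.05511894903675371 rpy [-3.141   0.0006 -2.9556] F [-0.3221  0.2348  0.0156] w 0.002442507775692998
goal [ 0.5342 -0.0602  0.056 ] tool shift [-0.0008 -0.1501 -0.0008] scale [-0.0065 -1.2509 -0.0066]
[]
```

View pics/t2.png

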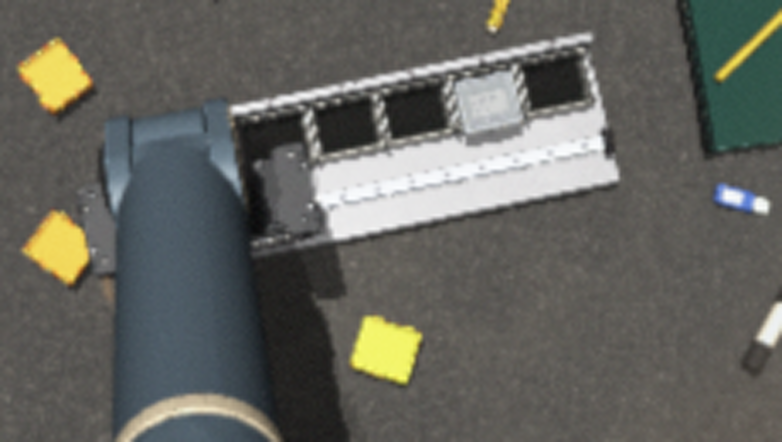

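The arm covers the shuttle in the top view at crop (180,180). I'll keep pushing, stop short of the bay, and then look.

```bash
python3 -m handwheel '[0,-0.07,0,0,1, 0,-0.07,0,0,1, 0,-0.07,0,0,1, 0,-0.07,0,0,1, 0,-0.07,0,0,1, 0,-0.07,0,0,1, 0,-0.07,0,0,1, 0,-0.07,0,0,1]'
python3 -m handwheel '[0,-0.07,0,0,1, 0,-0.07,0,0,1, 0,-0.07,0,0,1, 0,-0.07,0,0,1, 0,-0.07,0,0,1, 0,-0.07,0,0,1, 0,-0.05,0,0,1, 0,0,0,0,1]'
python3 -m handwheel '[0,0,0,0,1]'
python3 - <<'E'
from h import *
np.set_printoptions(precision=4,suppress=True)
togo(-.036,.0225,.056)
p=eyes.grab_frame("scene");save(p,"s2raw")
for a in blue(p): print(a,mag(a[2]))
for k in("shuttle","push_lug","chip_box"):
    for d in eyes.tip_of(p,k)[:3]: X=w(p,d["xyz"]); print(k,d["score"],X,mag(X))
cv2.imwrite("pics/s2.png",cv2.resize(p["img"][130:260,250:450],None,fx=4,fy=4,interpolation=cv2.INTER_CUBIC)[:,:,::-1])
E
```

```text
clock: 8.9
position: [0.5179, 0.022, 0.0549]
orientation: [3.142, 0.0, -2.954]
wrist_force: [0.3, 1.4, -0.4]
width: 0.003
grasp_force: 0.7
clock: 9.57
position: [0.5285, -0.0346, 0.055]
orientation: [-3.141, -0.0, -2.956]
wrist_force: [0.7, 0.4, 0.4]
width: 0.007
grasp_force: 0.0
clock: 9.65
position: [0.5281, -0.0333, 0.0548]
orientation: [-3.141, -0.001, -2.954]
wrist_force: [0.1, 0.4, -0.4]
width: 0.005
grasp_force: 0.0
clock 9.65 mag [-0.0371  0.05  ] z 0.05484898600185962 rpy [-3.1413 -0.0007 -2.9545] F [ 0.1284  0.4051 -0.4229] w 0.0054700571975958515
goal [ 0.5342 -0.0602  0.056 ] tool shift [-0.0011 -0.0275 -0.0011] scale [-0.0091 -0.2294 -0.0095]
(np.int32(11), array([334.9, 202.3]), array([ 0.5232, -0.0516,  0.055 ])) [-0.0453  0.033 ]
(np.int32(10), array([354.2, 206.7]), array([ 0.5331, -0.122 ,  0.055 ])) [-0.0486 -0.038 ]
shuttle 0.64 [ 0.5396 -0.0847  0.0249] [-0.0353 -0.0026]
push_lug 0.43 [ 0.5334 -0.0451  0.0415] [-0.0341  0.0375]
chip_box 0.81 [ 0.3951 -0.0701 -0.0004] [-0.1745  0.0386]
chip_box 0.7 [ 0.4945  0.2218 -0.0002] [-0.0227  0.3069]
chip_box 0.68 [0.6474 0.2279 0.0006] [0.1288 0.2845]
```

View pics/s2.png

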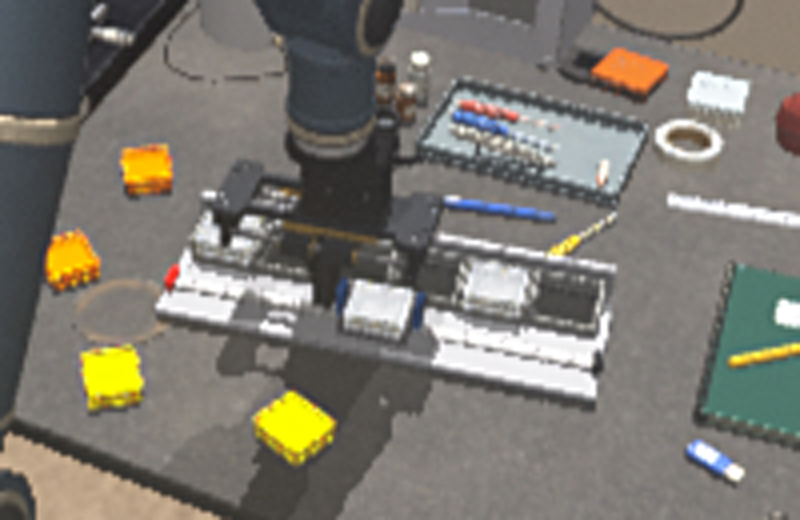

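```bash
python3 -m handwheel '[0,-0.04,0,0,1, 0,-0.04,0,0,1, 0,-0.04,0,0,1, 0,-0.04,0,0,1, 0,-0.028,0,0,1, 0,0,0,0,1, 0,0,0,0,1]'
python3 - <<'E'
from h import *
np.set_printoptions(precision=4,suppress=True)
togo(-.036,.0225,.056)
E
python3 -m handwheel '[0,0.1,0,0,1, 0,0.18,0,0,1, 0,0.2,0,0,1, 0,0.2,0,0,1, 0,0.2,0,0,1, 0,0.1,0,0,1, 0,0,0,0,1]'
python3 - <<'E'
from h import *
np.set_printoptions(precision=4,suppress=True)
togo(-.036,.0225,.056)
for n in ("top","scene"):
  p=eyes.grab_frame(n)
  for a in blue(p,.05): print(n,a[:2],mag(a[2]))
  for k in("shuttle","push_lug","chip_box","bay_a"):
    for d in eyes.tip_of(p,k)[:7]:
        X=w(p,d["xyz"]); m=mag(X)
        if -.05<m[0]<.03 and abs(m[1])<.17: print(n,k,round(d["score"],2),m)
  if n=="top":cv2.imwrite("pics/t3.png",cv2.resize(p["img"][150:230,290:410],None,fx=6,fy=6,interpolation=cv2.INTER_CUBIC)[:,:,::-1])
E
```

```text
clock: 10.43
position: [0.5326, -0.0554, 0.0549]
orientation: [-3.141, 0.0, -2.954]
wrist_force: [0.1, -0.0, -0.2]
width: 0.003
grasp_force: 0.0
clock 10.4333 mag [-0.0367  0.0275] z 0.05493665908645442 rpy [-3.1412  0.0001 -2.9543] F [ 0.1148 -0.0356 -0.229 ] w 0.002952672335794247
goal [ 0.5342 -0.0602  0.056 ] tool shift [-0.0007 -0.005  -0.0011] scale [-0.0061 -0.0421 -0.0088]
clock: 11.02
position: [0.5097, 0.0649, 0.0549]
orientation: [3.14, -0.0, -2.947]
wrist_force: [0.5, 0.9, -0.4]
width: 0.005
grasp_force: 0.0
clock 11.0167 mag [-0.0369  0.1499] z 0.054889450461033606 rpy [ 3.1399 -0.0002 -2.9471] F [ 0.4784  0.8999 -0.441 ] w 0.005266968028936484
goal [ 0.5342 -0.0602  0.056 ] tool shift [ 0.0001 -0.1275 -0.0013] scale [ 0.0009 -1.0621 -0.011 ]
top (np.int32(16), array([365. , 189.5])) [-0.0373 -0.0558]
top (np.int32(17), array([342.1, 194.4])) [-0.0376  0.0147]
top shuttle 0.61 [-0.0354 -0.0235]
top push_lug 0.66 [-0.042   0.0154]
top chip_box 0.77 [-0.0384 -0.0207]
top bay_a 0.84 [-0.0049 -0.033 ]
top bay_a 0.67 [0.0018 0.0973]
top bay_a 0.63 [0.0004 0.0315]
top bay_a 0.57 [ 0.0014 -0.0981]
scene (np.int32(12), array([341. , 202.5])) [-0.0347  0.0131]
scene (np.int32(12), array([360.3, 207.5])) [-0.0409 -0.0588]
scene shuttle 0.52 [-0.0304 -0.028 ]
scene push_lug 0.41 [-0.0366  0.0187]
scene chip_box 0.56 [-0.0409 -0.0233]
scene bay_a 0.72 [-0.0012 -0.1573]
scene bay_a 0.61 [0.0009 0.031 ]
scene bay_a 0.61 [ 0.0009 -0.0329]
scene bay_a 0.49 [-0.0002  0.0976]
scene bay_a 0.49 [ 0.003  -0.0977]
scene bay_a 0.47 [0.0032 0.1607]
```

View pics/t3.png

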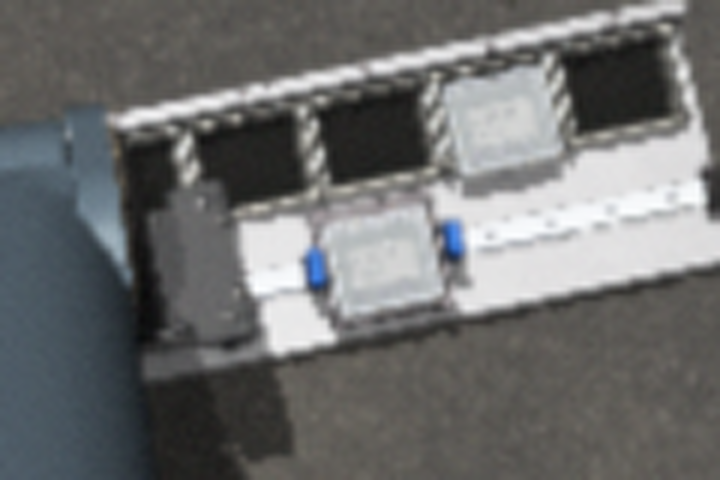

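```bash
cat >> h.py <<'E'
def rect(p,z,x0,x1,y0,y1,s=.0005):
    """orthophoto of plane z in magazine axes: rows x_mag, cols y_mag"""
    xs=np.arange(x0,x1,s);ys=np.arange(y0,y1,s);gx,gy=np.meshgrid(xs,ys,indexing='ij')
    W=np.stack([gx,gy],-1)@Rm.T+O; M,e,f=cam(p)
    c=(np.concatenate([W,np.full(gx.shape+(1,),z)],-1)-e)@M
    uv=c[...,:2]/c[...,2:]*f+[p["cx"],p["cy"]]
    return cv2.remap(p["img"],uv[...,0].astype(np.float32),uv[...,1].astype(np.float32),cv2.INTER_LINEAR),xs,ys
E
python3 - <<'E'
from h import *
np.set_printoptions(precision=4,suppress=True)
def blobs(g,ys,t):
    a=(g>t).astype(int); d=np.flatnonzero(np.diff(np.r_[0,a,0])); 
    return [(round(ys[i],4),round(ys[j-1],4)) for i,j in zip(d[::2],d[1::2])]
for n in("top","scene"):
    p=eyes.grab_frame(n)
    I,xs,ys=rect(p,.039,.012,.035,-.19,.08); g=I.mean(2).mean(0); print(n,"div",blobs(g,ys,(g.min()+np.percentile(g,80))/2))
    out=[]
    for z in(.04,.055):
        I,xs,ys=rect(p,z,-.042,-.032,-.09,.04); b=I[...,2].astype(float)-I[...,0]; b=b.mean(0); print(n,z,"lug",blobs(b,ys,b.max()/2))
    I,xs,ys=rect(p,.039,-.075,.05,-.15,.05,.00025)
    cv2.imwrite(f"pics/r_{n}.png",I[::-1,::-1,::-1])
E
```

```text
top div [(np.float64(-0.19), np.float64(-0.185)), (np.float64(-0.1305), np.float64(-0.057)), (np.float64(-0.0025), np.float64(0.007)), (np.float64(0.061), np.float64(0.071))]
top 0.04 lug [(np.float64(-0.0615), np.float64(-0.0545)), (np.float64(0.0095), np.float64(0.017))]
top 0.055 lug [(np.float64(-0.0595), np.float64(-0.052)), (np.float64(0.011), np.float64(0.0185))]
scene div [(np.float64(-0.19), np.float64(-0.1865)), (np.float64(-0.133), np.float64(-0.06)), (np.float64(-0.004), np.float64(0.0045)), (np.float64(0.0595), np.float64(0.069))]
scene 0.04 lug [(np.float64(-0.0595), np.float64(-0.054)), (np.float64(0.0105), np.float64(0.0175))]
scene 0.055 lug [(np.float64(-0.0615), np.float64(-0.0545)), (np.float64(0.0095), np.float64(0.0165))]
```

View pics/r_top.png

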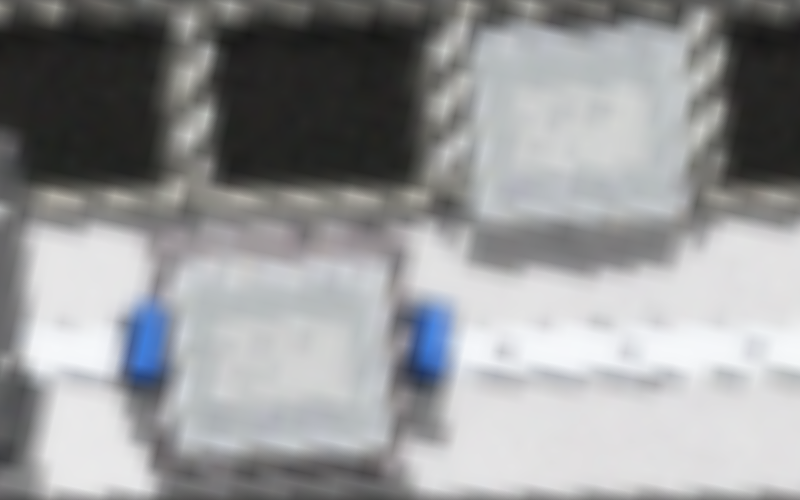

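Rectified top view: the bay 3 walls are at px x≈190 and 450, and the shuttle lugs are at ≈147 and 432. The shuttle is about 9.5 mm short. I'll push again slowly.

```bash
python3 -m handwheel '[0,-0.2,0,0,1, 0,-0.2,0,0,1, 0,-0.2,0,0,1, 0,-0.2,0,0,1, 0,-0.1,0,0,1, 0,-0.04,0,0,1, 0,0,0,0,1, 0,0,0,0,1]'
python3 - <<'E'
from h import *
np.set_printoptions(precision=4,suppress=True)
togo(-.036,.018,.056)
E
```

```text
clock: 12.28
position: [0.5314, -0.0486, 0.0548]
orientation: [3.141, -0.0, -2.952]
wrist_force: [-0.1, -0.8, -0.6]
width: 0.007
grasp_force: 0.0
clock 12.2833 mag [-0.0366  0.0344] z 0.05476570216340021 rpy [ 3.1405 -0.0003 -2.9524] F [-0.0694 -0.784  -0.5588] w 0.0070108088991198214
goal [ 0.5351 -0.0646  0.056 ] tool shift [-0.0006 -0.0164 -0.0013] scale [-0.0049 -0.1364 -0.0104]
```

```bash
python3 -m handwheel '[0,-0.018,0,0,1, 0,-0.018,0,0,1, 0,-0.018,0,0,1, 0,-0.018,0,0,1, 0,-0.018,0,0,1, 0,-0.018,0,0,1, 0,-0.018,0,0,1, 0,-0.01,0,0,1]'
python3 -m handwheel '[0,0,0,0,1]'
python3 - <<'E'
from h import *
togo(-.036,.018,.056)
E
python3 -m handwheel '[0,0.1,0,0,1, 0,0.2,0,0,1, 0,0.25,0,0,1, 0,0.25,0,0,1, 0,0.2,0,0,1, 0,0,0,0,1]'
cat > m.py <<'E'
from h import *
np.set_printoptions(precision=4,suppress=True)
def edges(g,ys,t):
    a=(g>t).astype(int); d=np.flatnonzero(np.diff(np.r_[0,a,0]))
    return [(round(float(ys[i]),4),round(float(ys[j-1]),4)) for i,j in zip(d[::2],d[1::2])]
for n in("top","scene"):
    p=eyes.grab_frame(n)
    I,xs,ys=rect(p,.039,.012,.035,-.08,.08); g=I.mean(2).mean(0); print(n,"div",edges(g,ys,(g.min()+np.percentile(g,80))/2))
    I,xs,ys=rect(p,.05,-.042,-.032,-.1,.04); b=(I[...,2].astype(float)-I[...,0]).mean(0); e=edges(b,ys,b.max()/2); print(n,"lug",e,"mid",np.mean([e[0],e[-1]]))
    for k in("shuttle","chip_box","push_lug"):
        for d in eyes.tip_of(p,k)[:7]:
            m=mag(w(p,d["xyz"]))
            if -.05<m[0]<.03 and abs(m[1])<.07: print(n,k,round(d["score"],2),m)
    I,xs,ys=rect(p,.039,-.075,.05,-.15,.05,.0005); cv2.imwrite(f"pics/r2_{n}.png",I[::-1,::-1,::-1])
cv2.imwrite("pics/r2.png",np.vstack([cv2.imread("pics/r2_top.png"),cv2.imread("pics/r2_scene.png")]))
E
python3 m.py
```

```text
clock: 12.95
position: [0.5349, -0.0661, 0.0549]
orientation: [3.142, 0.0, -2.954]
wrist_force: [-0.0, 0.6, 0.0]
width: 0.003
grasp_force: 0.6
clock: 13.03
position: [0.5348, -0.0664, 0.0549]
orientation: [-3.141, 0.0, -2.954]
wrist_force: [0.0, 0.6, 0.5]
width: 0.0
grasp_force: 0.2
clock 13.0333 mag [-0.03656728  0.01631728] z 0.05493246844460936 rpy [-3.14143321e+00  2.79507940e-04 -2.95394636e+00] F [0.01332813 0.5702921  0.53412625] w 0.00044137304548643786
goal [ 0.53508119 -0.06460664  0.056     ] tool shift [-0.00056867  0.00168218 -0.00106764] scale [-0.00473888  0.0140182  -0.00889701]
clock: 13.53
position: [0.5106, 0.0587, 0.0548]
orientation: [3.138, -0.001, -2.944]
wrist_force: [-0.6, 0.6, -0.9]
width: 0.006
grasp_force: 0.0
top div [(-0.08, -0.0555), (-0.0035, 0.0085), (0.0595, 0.0715)]
top lug [(-0.071, -0.063), (0.0, 0.0075)] mid -0.031625
top shuttle 0.52 [-0.0367 -0.0327]
top chip_box 0.86 [-0.0408 -0.0308]
top push_lug 0.75 [-0.0366  0.0093]
scene div [(-0.08, -0.0585), (-0.0065, 0.006), (0.0575, 0.0695)]
scene lug [(-0.0715, -0.0645), (-0.0005, 0.007)] mid -0.032375
scene shuttle 0.5 [-0.0338 -0.0353]
scene chip_box 0.55 [-0.0415 -0.0335]
scene push_lug 0.45 [-0.0392  0.0066]
```

View pics/r2.png

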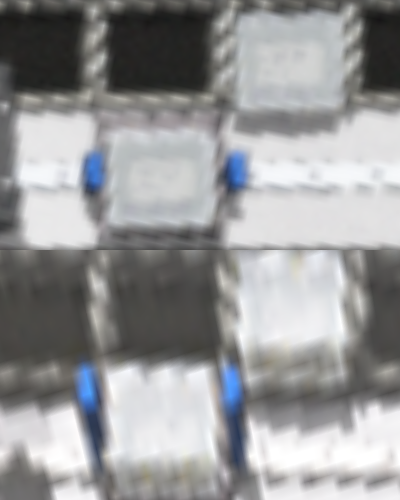

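```bash
python3 -m handwheel '[0.27,0,-0.017,0,0.8, 0.27,0,0,0,0.8, 0,-0.3,0,0,0.8, 0,-0.3,0,0,0.8, 0,-0.3,0,0,0.8, 0,-0.3,0,0,0.8, 0,-0.28,0,0,0.8, 0,0,0,0,0.8]'
python3 -m handwheel '[0,0,0,0,0.8, 0,0,0,0,0.8]'
python3 - <<'E'
from h import *
np.set_printoptions(precision=4,suppress=True)
togo(-.085,-.0315,.057)
E
```

```text
clock: 14.6
position: [0.4827, -0.1435, 0.0576]
orientation: [-3.136, 0.002, -2.965]
wrist_force: [0.8, -0.5, -0.1]
width: 0.096
grasp_force: 0.0
clock: 14.77
position: [0.4814, -0.1347, 0.0568]
orientation: [3.141, -0.001, -2.954]
wrist_force: [0.0, 0.3, 0.2]
width: 0.098
grasp_force: 0.0
clock 14.7667 mag [-0.1018 -0.0409] z 0.05676299660102767 rpy [ 3.1409 -0.0005 -2.9545] F [0.018  0.2904 0.1542] w 0.09780329978510434
goal [ 0.4961 -0.1224  0.057 ] tool shift [-0.0168  0.0094 -0.0002] scale [-0.1399  0.0781 -0.002 ]
```

```bash
python3 -m handwheel '[0,0.078,0,0,0.8, -0.1,0,0,0,0.8, -0.04,0,0,0,0.8, 0,0,0,0,0.8]'
python3 -m handwheel '[-0.04,0,0,0,0.8, -0.04,0,0,0,0.8, -0.04,0,0,0,0.8, -0.04,0,0,0,0.8, -0.04,0,0,0,0.8, -0.04,0,0,0,0.8, -0.04,0,0,0,0.8, 0,0,0,0,0.8]'
python3 - <<'E'
from h import *
np.set_printoptions(precision=4,suppress=True)
togo(-.015,-.0315,.057)
p=eyes.grab_frame("scene")
for k in("shuttle","chip_box"):
    for d in eyes.tip_of(p,k)[:7]:
        m=mag(w(p,d["xyz"]))
        if -.05<m[0]<.03 and abs(m[1])<.07: print(k,round(d["score"],2),m)
for a in blue(p,.05): print(a[:2],mag(a[2]))
E
```

```text
clock: 15.1
position: [0.4989, -0.1205, 0.0572]
orientation: [-3.141, 0.002, -2.95]
wrist_force: [-0.4, -1.5, -0.0]
width: 0.096
grasp_force: 0.0
clock: 15.77
position: [0.5309, -0.1158, 0.057]
orientation: [-3.141, 0.001, -2.953]
wrist_force: [0.3, -0.0, -0.7]
width: 0.097
grasp_force: 0.0
clock 15.7667 mag [-0.0496 -0.0315] z 0.05701010128152866 rpy [-3.1414  0.0013 -2.9528] F [ 0.343  -0.0331 -0.7479] w 0.09667006013937109
goal [ 0.5649 -0.1093  0.057 ] tool shift [-0.0346 -0.0001  0.0001] scale [-0.2886 -0.0006  0.0005]
shuttle 0.53 [-0.0352 -0.0336]
chip_box 0.63 [-0.0168 -0.0334]
(np.int32(10), array([343.6, 203.2])) [-0.0357  0.0033]
(np.int32(11), array([362.9, 209.1])) [-0.0465 -0.0692]
```

```bash
python3 -m handwheel '[-0.04,0,0,0,0.8, -0.04,0,0,0,0.8, -0.04,0,0,0,0.8, -0.04,0,0,0,0.8, -0.04,0,0,0,0.8, -0.04,0,0,0,0.8, -0.04,0,0,0,0.8, 0,0,0,0,0.8]'
python3 -m handwheel '[-0.015,0,0,0,0.8, 0,0,0,0,0.8]'
python3 -m handwheel '[-0.015,0,0,0,0.8, 0,0,0,0,0.8]'
python3 - <<'E'
from h import *
np.set_printoptions(precision=4,suppress=True)
togo(-.010,-.0315,.057)
p=eyes.grab_frame("scene")
for k in("shuttle","chip_box","filed_box_1"):
    for d in eyes.tip_of(p,k)[:7]:
        m=mag(w(p,d["xyz"]))
        if -.05<m[0]<.05 and abs(m[1])<.2: print(k,round(d["score"],2),m)
E
```

```text
clock: 16.58
position: [0.5639, -0.1093, 0.057]
orientation: [-3.141, 0.001, -2.953]
wrist_force: [0.5, 0.0, 0.2]
width: 0.099
grasp_force: 0.0
clock: 16.75
position: [0.5645, -0.1093, 0.0569]
orientation: [3.142, 0.0, -2.953]
wrist_force: [-1.0, -0.9, 0.2]
width: 0.1
grasp_force: 0.0
clock: 16.92
position: [0.5662, -0.109, 0.057]
orientation: [3.142, 0.0, -2.953]
wrist_force: [-0.2, -0.7, 0.1]
width: 0.099
grasp_force: 0.0
clock 16.9167 mag [-0.0137 -0.0314] z 0.0569586560711785 rpy [ 3.1415  0.0001 -2.9534] F [-0.2187 -0.7191  0.0999] w 0.09943900184657499
goal [ 0.5698 -0.1084  0.057 ] tool shift [-0.0037 -0.0001 -0.    ] scale [-0.0307 -0.0005 -0.0003]
shuttle 0.83 [-0.0352 -0.0375]
shuttle 0.43 [-0.0017  0.0281]
chip_box 0.62 [ 0.019  -0.0359]
chip_box 0.21 [ 0.0243 -0.0977]
filed_box_1 0.65 [0.0214 0.159 ]
filed_box_1 0.59 [ 0.0267 -0.0998]
```

Next, 1.2 mm steps while I watch the force.

```bash
for i in 1; do python3 -m handwheel '[-0.01,0,0,0,0.8, 0,0,0,0,0.8]'; python3 -m handwheel '[-0.01,0,0,0,0.8, 0,0,0,0,0.8]'; python3 -m handwheel '[-0.01,0,0,0,0.8, 0,0,0,0,0.8]'; done; python3 -c "
from h import *
togo(-.01,-.0315,.057)"
```

```text
clock: 17.28
position: [0.5674, -0.1088, 0.057]
orientation: [3.142, 0.0, -2.953]
wrist_force: [0.2, -0.4, -0.2]
width: 0.099
grasp_force: 0.0
clock: 17.45
position: [0.5687, -0.1085, 0.057]
orientation: [3.142, 0.0, -2.953]
wrist_force: [0.5, -0.1, 0.5]
width: 0.1
grasp_force: 0.0
clock: 17.62
position: [0.5696, -0.1084, 0.0569]
orientation: [3.141, -0.0, -2.953]
wrist_force: [-0.0, -0.1, -0.2]
width: 0.103
grasp_force: 0.4
clock 17.6167 mag [-0.01025881 -0.03145639] z 0.05688629641790814 rpy [ 3.14149377e+00 -4.54026152e-04 -2.95332578e+00] F [-0.00821595 -0.1191335  -0.22994397] w 0.10256188101976481
goal [ 0.56983057 -0.10840996  0.057     ] tool shift [-2.58700366e-04 -4.39217662e-05 -1.13825394e-04] scale [-0.00215584 -0.00036601 -0.00094854]
```

```bash
python3 -m handwheel '[-0.008,0,0,0,0.8, 0,0,0,0,0.8]'; python3 -m handwheel '[-0.008,0,0,0,0.8, 0,0,0,0,0.8]';python3 -m handwheel '[-0.008,0,0,0,0.8, 0,0,0,0,0.8]'
```

```text
clock: 17.78
position: [0.5696, -0.1084, 0.0568]
orientation: [3.141, -0.002, -2.954]
wrist_force: [-3.2, -1.2, 2.2]
width: 0.098
grasp_force: 1.6
clock: 17.95
position: [0.5698, -0.1084, 0.0567]
orientation: [3.141, -0.004, -2.954]
wrist_force: [-4.5, -1.1, 4.1]
width: 0.1
grasp_force: 2.7
clock: 18.12
position: [0.5698, -0.1084, 0.0566]
orientation: [3.14, -0.006, -2.954]
wrist_force: [-7.0, -1.0, 6.2]
width: 0.101
grasp_force: 3.6
```

The finger has stopped at the depth expected for a box that is home, with the force rising. I'll back straight out, lift, and look.

```bash
python3 -m handwheel '[0.05,0,0,0,0.8, 0.12,0,0,0,0.8, 0.2,0,0,0,0.8, 0.2,0,0,0,0.8, 0.2,0,0,0,0.8, 0,0,-0.3,0,0.8, 0,0,-0.3,0,0.8, 0,0,-0.3,0,0.8]'
python3 -m handwheel '[0,0.3,-0.1,0,0.8, 0,0.3,0,0,0.8, 0,0.3,0,0,0.8, 0,0.3,0,0,0.8, 0,0.3,0,0,0.8, 0,0.3,0,0,0.8, 0,0,0,0,0.8, 0,0,0,0,0.8]'
python3 - <<'E'
from h import *
np.set_printoptions(precision=4,suppress=True)
for n in("top","scene"):
    p=eyes.grab_frame(n)
    for k in("shuttle","chip_box","filed_box_1"):
        for d in eyes.tip_of(p,k)[:7]:
            m=mag(w(p,d["xyz"]))
            if -.05<m[0]<.05 and abs(m[1])<.2: print(n,k,round(d["score"],2),m)
    for a in blue(p,.05): print(a[:2],mag(a[2]))
    if n=="top": cv2.imwrite("pics/fin.png",cv2.resize(p["img"][140:270,230:460],None,fx=3.4,fy=3.4,interpolation=cv2.INTER_CUBIC)[:,:,::-1])
E
```

```text
clock: 18.78
position: [0.4816, -0.1251, 0.1662]
orientation: [3.142, 0.001, -2.954]
wrist_force: [-0.4, 1.0, -0.5]
width: 0.1
grasp_force: 0.0
clock: 19.45
position: [0.4415, 0.0895, 0.1773]
orientation: [3.141, 0.002, -2.948]
wrist_force: [-0.1, 0.1, -0.0]
width: 0.098
grasp_force: 0.0
top shuttle 0.85 [-0.0341 -0.0323]
top chip_box 0.67 [ 0.0231 -0.032 ]
top filed_box_1 0.6 [ 0.0205 -0.0992]
(np.int32(17), array([368.5, 188.8])) [-0.0375 -0.0664]
(np.int32(15), array([345.6, 193.6])) [-0.0376  0.0038]
scene shuttle 0.72 [-0.0328 -0.0335]
scene chip_box 0.43 [ 0.0224 -0.0333]
scene filed_box_1 0.44 [-0.0324 -0.0338]
scene filed_box_1 0.43 [ 0.0226 -0.0995]
(np.int32(9), array([343.9, 202.7])) [-0.0326  0.003 ]
(np.int32(14), array([363.1, 208.1])) [-0.0415 -0.0687]
```

View pics/fin.png

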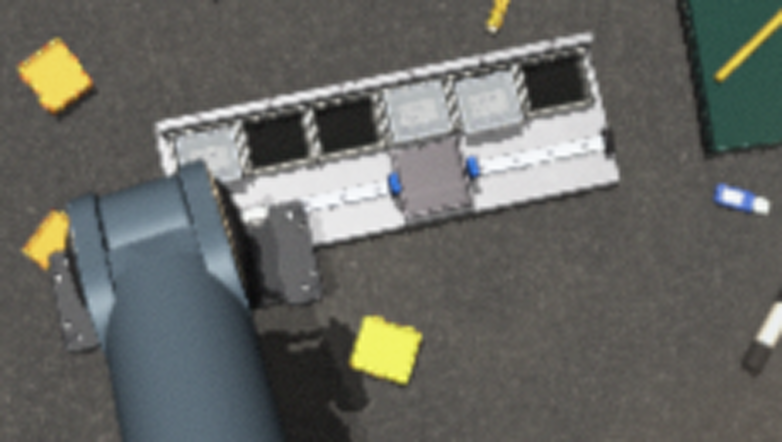

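The box is home in the third gap at (418,108), level with its filed neighbour at (490,103). The empty shuttle stands squarely in front at (432,178), and the arm is clear.

```bash
python3 -c "
from bench import ticket
print(ticket.hand_in())"
```

```text
the job is handed in; nothing more can be done
None
```

I pushed the shuttle to the third gap and the chip box fully home in it, backed the arm clear, and handed the job in at about 20 s; no verdict came back.

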